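Turn the circuit boards over into the test dock

ROBOT

A 6-joint arm with a two-finger parallel gripper is mounted at the origin on the work surface. World frame = base frame: x ahead of the robot, y to its left, z up, the work surface at z = 0. Lengths are in m, angles in rad, forces in N, time in s.
With the tool pointing down it reaches from about 0.35 to 1 m from the base axis. Payload 7.1 kg.
Tool frame: the origin (TCP) lies midway between the tips of the shut fingers; the grasp point (between the pads) lies r.hold_point_z behind it (r.hold_point_z is the distance from the TCP to the grasp point, in m); z points along the fingers, y is the line along which they close (so a half turn about z gives the same grasp; the last joint's range is limited). The gripper opens to 85 mm and grips with 20 to 120 N. Pads are 22 mm wide; open, the fingers measure 114 mm over their backs; the gripper's body (76 mm by 85 mm) begins 54 mm behind the grasp point. The pads swing forward as they close: fully open they stand 13 mm farther back than shut.
Start: joints at [-1.156, 0.423, 1.63, -0, 1.089, -0.019], TCP at [0.263, -0.567, 0.231] pointing down, gripper open.
Joint ranges: [-3, 3], [-0.9, 2.11], [0.09, 2.58], [-1.31, 4.45], [0.11, 2.69], [-2.54, 2.54]. Speed limits (rad/s): [2.39, 2.39, 3.01, 3.14, 3.14, 3.14].

INTERFACE

Orientations are given as a unit quaternion [x, y, z, w].
In Python, from station import r gives the robot as it stands.
- The arm moves only by the shell command python3 nudge.py 'ROWS'. ROWS is a JSON list that holds a single list of rows (three levels of brackets), with 1 to 10 rows, each of 5 numbers: the finger opening in m, then dx, dy, dz in mm, then a turn about the tool's z in units of 0.1 rad; each row shifts and turns the commanded pose from where the row before left it, along the tool's axes as they then stand; what a row does not reach is not made up. A row lasts 1/12 s, in which the tool goes at most 0.0417 m and 0.125 rad, less where a joint would pass 70% of its speed; a pose out of reach is approached as far as the arm can. The fingers move at their own pace and stop on an object; the grip force is fixed at half the most. Time passes only in rows, so rows that do not move let the fingers close. It prints the time, the measured TCP pose, the force, the opening and the grip force at its end. Input that does not fit is refused with a message, and nothing moves.
- r.observe(): the state, without advancing time (a new reading comes with each control period).
- r.camera(name): name is "scene" or "top" or "wrist"; returns a dict with "img" (420x560x3 uint8, red, green, blue), "mtx" (3x3 intrinsics, pixels), "xyz" and "attitude" of the camera in the world; the wrist camera has in their place "hand_eye" (4x4, takes a point from camera to tool coordinates, whose origin is the TCP and whose axes are the flange's). Camera axes: x right, y up, looking along -z (the intrinsics and any distortion apply to the point x, -y, -z); pixel columns grow to the right and rows downward; lengths in m; the calibration is good to about 2 mm. A picture is of the moment at which its call begins: read the wrist's pose just before it. There is no depth.
- r.finish_job(): hands the job in; it is judged then, once.
The state is a dict: "time": time; "joint_positions": joint angles; "joint_vel": joint speeds; "joint_torque": joint torques, N m; "ee_pos": TCP position; "eef_rot": TCP orientation; "ft_force": force on the tool from outside, world axes, zero at the start; "ft_torque": the same for the moment, N m; "gripper_width": finger opening in m; "grasp_force": force on a finger pad.
Only numpy, scipy, OpenCV 4.12 (cv2) and the standard library are available. Lean on these libraries where they do the work, as an engineer would, in place of code of your own. Each camera call takes 0.05 s, during which the arm holds its last target. There are 200 camera calls.

TASK

Circuit boards lie component side down on the table in front of the blue test dock. Slide the dock's gate fully open, use the lifter to tip each board over its far edge onto the deck so that it lies component side up (never turn a board over with the fingers), and slide each along a lane under the clear cover, fully home against the stop at the back, one to a lane. Then stand the lifter back in its tray and slide the gate fully shut; leave the mug, the screwdriver and the white parts box alone.

Things in the scene. Friction and masses are not known exactly. Their poses are not given: they have to be found in the camera images.
- dock: fixed blue test dock. Origin: middle of the front lower edge, on the table; own x into the dock (away from the robot), y left, z up. Deck: x 0 to 147, y -202 to 202 mm, top z 12, plain upright front face. Free landing area x 0 to 55. Stop at the back: face x 135, top z 24. Four lanes along x, centred on y 142.5, 47.5, -47.5, -142.5, 70 mm wide between aluminium rails (x 80 to 135, tops z 16)
- lane0 (a point): home place, on the deck, of the middle of a board in the leftmost lane: dock x 112, y 142.5 mm. The rails' noses taper from x 80 to points at x 55, so that lane mouths are funnels
- lane1 (a point): home place of a board's middle in the second lane: dock x 112, y 47.5 mm
- lane2 (a point): home place of a board's middle in the third lane: dock x 112, y -47.5 mm
- lane3 (a point): home place of a board's middle in the rightmost lane: dock x 112, y -142.5 mm
- cover (a point): middle of the top of the clear cover over the lanes: it spans dock x 72 to 140 mm and the whole width, underside z 39, top z 43 mm (screw heads to 46), on 10 mm posts that stand on the rails
- gate (a joint): steel gate bar on the cover's front edge, slides along dock y (to the left as it opens): 0 = shut, a tab 22 mm wide (dock x 67 to 71, z 17 to 52) hangs in the middle of each lane mouth; 0.0475 m = fully open, the tabs over the rails, lanes clear. Bar: dock x 70 to 84, z 44 to 52 mm. Starts shut or nearly so; stays where left; slides with about 2 N
- gate_grip (a point): middle of the top of the gate's upright black grip, 20 mm (dock x) by 16 mm (dock y), 36 mm high on the bar, top at z 88 mm, at dock x 77, y 0 when shut; it moves with the gate
- board0: circuit board, bare plate 46 (own x) x 60 (y) x 2.4 mm, 40 g; all alike; may be absent. Its component side carries one metal can 18 x 46 mm, 7 mm high, in the middle. Origin: middle of the can's outer face; own z runs to the bare face, 9.4 mm on. At the start it rests on its can, own z up, bare edges 7 mm clear of the table. Turned over on the deck, own z is down, origin 21.4 mm above the table
- board1: circuit board, bare plate 46 (own x) x 60 (y) x 2.4 mm, 40 g; all alike; may be absent. Its component side carries one metal can 18 x 46 mm, 7 mm high, in the middle. Origin: middle of the can's outer face; own z runs to the bare face, 9.4 mm on. At the start it rests on its can, own z up, bare edges 7 mm clear of the table. Turned over on the deck, own z is down, origin 21.4 mm above the table
- board2: circuit board, bare plate 46 (own x) x 60 (y) x 2.4 mm, 40 g; all alike; may be absent. Its component side carries one metal can 18 x 46 mm, 7 mm high, in the middle. Origin: middle of the can's outer face; own z runs to the bare face, 9.4 mm on. At the start it rests on its can, own z up, bare edges 7 mm clear of the table. Turned over on the deck, own z is down, origin 21.4 mm above the table
- board3: circuit board, bare plate 46 (own x) x 60 (y) x 2.4 mm, 40 g; all alike; may be absent. Its component side carries one metal can 18 x 46 mm, 7 mm high, in the middle. Origin: middle of the can's outer face; own z runs to the bare face, 9.4 mm on. At the start it rests on its can, own z up, bare edges 7 mm clear of the table. Turned over on the deck, own z is down, origin 21.4 mm above the table
- lifter: lifter, 150 g: steel blade 75 x 30 x 2.5 mm with an upright black handle, 24 mm (own x) by 16 mm (y), top 75 mm above the blade's underside. Origin: underside of the blade, below the handle's middle; own x to the blade's tip, 60 mm ahead (heel 15 mm behind), z up. Stands by itself. Slid 14 mm under a board's long edge, its tip meets the can and pushes the board
- lifter_mid (a point): middle of the underside of the lifter's blade, 22.5 mm ahead of the handle's middle
- tray: fixed dark open tray for the lifter, 116 mm (own x) by 76 mm (own y), walls 3 mm thick, 8 mm high, floor 3 mm thick. Origin: middle of its underside, on the table; it lies left or right of the dock
- mug: white mug, 76 mm across, 90 mm high; to be left alone; origin in the middle of its underside
- screwdriver: screwdriver lying on the table; to be left alone; origin in the middle of its underside
- partsbox: white open box 100 x 140 x 50 mm; to be left alone; origin in the middle of its underside

How it is judged:
By the outcome, as a careful person would: the job done as asked, in the order asked, and still so for the second after the job is handed in, with the robot touching nothing.
Of board0, board1, board2, board3 only 3 to 4 are there at a start; the rules pass over those that are not, and their reading is None.
At some moment in a run one of board0, board1, board2, board3 may be knocked a few centimetres aside while the robot is not near it.
It also fails if it takes over 210 s, if anything falls off the work surface, if the arm or the gripper's body presses on something with over 40 N, if the wrist force passes 120 N, or if a joint passes its speed limit or range.

## Working session

There is one attempt and no reset: what is moved stays moved. The work goes in short steps, Python scripts to look and compute and a shell command to move; the robot and the scene stay as the last step left them, time stands still between calls to the robot, and variables do not carry over. Pictures are saved under pics/ and viewed, at most 17 in all, crops included, and the job is handed in when it is done.

```bash
ls; mkdir -p pics; python3 - <<'E'
from station import r
import cv2,numpy as np
print(r.hold_point_z, r.observe())
for n in("scene","top"):
    c=r.camera(n); cv2.imwrite(f"pics/{n}0.png",c["img"][:,:,::-1]); print(n,c["mtx"],c["xyz"],c["attitude"],[k for k in c])
E
```

```text
nudge.py
pics
station.py
0.0187 {'time': 0.0, 'joint_positions': array([-1.15597651e+00,  4.23835146e-01,  1.63069396e+00,  2.37642930e-05,
        1.08858906e+00, -1.89861296e-02]), 'joint_vel': array([-1.56574412e-05, -1.83016759e-04, -1.38661465e-03, -1.72109824e-03,
       -1.70895102e-03, -2.04775349e-03]), 'joint_torque': array([ 1.79551967e-03, -5.57376909e+01, -2.81744170e+01,  2.07476728e-04,
        7.13403686e-03,  8.36956275e-06]), 'ee_pos': array([ 0.26252188, -0.56659207,  0.23054768]), 'eef_rot': array([ 9.76569535e-01,  2.15200748e-01, -1.39661275e-04, -7.49936227e-04]), 'ft_force': array([-0.58367418, -0.03484047, -0.44228788]), 'ft_torque': array([ 0.0331837 , -0.01591219, -0.01851649]), 'grasp_force': 0.0, 'gripper_width': 0.08579255833757306}
scene [[462.60336834   0.         278.81074959]
 [  0.         462.60336834 204.13567991]
 [  0.           0.           1.        ]] [ 1.01151226 -0.6627241   0.7570194 ] [0.40520805 0.12786459 0.27614457 0.86209121] ['img', 'mtx', 'xyz', 'attitude']
top [[478.03092198   0.         283.11741679]
 [  0.         478.03092198 208.0912226 ]
 [  0.           0.           1.        ]] [ 0.41290255 -0.01269538  1.20003969] [-0.04158697  0.04190663  0.71150181 -0.70019964] ['img', 'mtx', 'xyz', 'attitude']
```
View pics/top0.png

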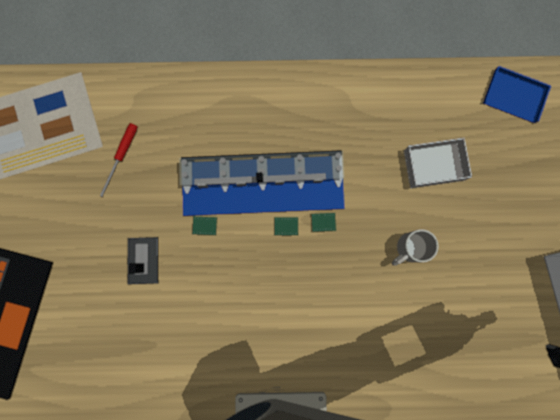

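View pics/scene0.png

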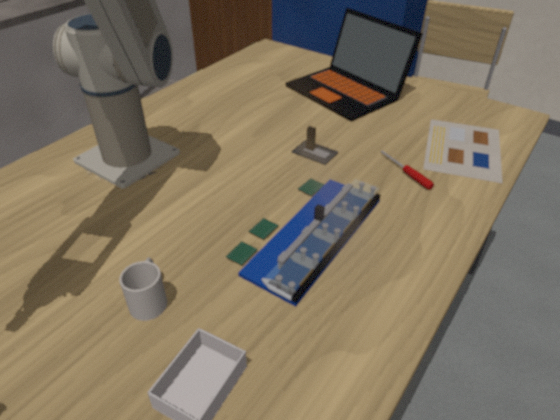

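The top view shows three boards, at about (204,226), (286,226) and (323,222), just in front of the dock. The dock is at about (183–344, 152–215) and the gate grip at (260,177). The tray with the lifter is at (143,260): handle at the near end (137,268), blade tip pointing to +x. The mug, box and screwdriver are out of the way.

```bash
cat > h.py <<'E'
from station import r
import cv2,numpy as np
from scipy.spatial.transform import Rotation as R
def cam(n):
    o=r.observe(); c=r.camera(n)
    if n=="wrist":
        T=np.eye(4);T[:3,:3]=R.from_quat(o["eef_rot"]).as_matrix();T[:3,3]=o["ee_pos"]
        M=T@c["hand_eye"]; c["P"],c["A"]=M[:3,3],M[:3,:3]
    else: c["P"],c["A"]=np.array(c["xyz"]),R.from_quat(c["attitude"]).as_matrix()
    return c
def cast(c,uv,z):
    uv=np.atleast_2d(np.asarray(uv,float)); K=c["mtx"]
    d=np.c_[(uv[:,0]-K[0,2])/K[0,0],-(uv[:,1]-K[1,2])/K[1,1],-np.ones(len(uv))]@c["A"].T
    return c["P"]+d*((z-c["P"][2])/d[:,2])[:,None]
def proj(c,p):
    q=(np.atleast_2d(p)-c["P"])@c["A"]; K=c["mtx"]
    return np.c_[K[0,0]*q[:,0]/-q[:,2]+K[0,2],K[1,1]*-q[:,1]/-q[:,2]+K[1,2]]
def hsv(c): return cv2.cvtColor(c["img"],cv2.COLOR_RGB2HSV)
def rects(c,mask,z,amin=80):
    out=[]
    for k in cv2.findContours(mask.astype(np.uint8),cv2.RETR_EXTERNAL,cv2.CHAIN_APPROX_NONE)[0]:
        if cv2.contourArea(k)<amin: continue
        w=cast(c,k[:,0,:],z)[:,:2]
        (cx,cy),(a,b),t=cv2.minAreaRect((w*1000).astype(np.float32))
        if a<b:a,b,t=b,a,t+90   # t: direction of long side
        t=(t+90)%180-90
        out.append((round(cx,1),round(cy,1),round(a,1),round(b,1),round(t,1)))
    return out
def to_tool(p,yaw=None):
    """offset in tool axes from TCP to world p"""
    o=r.observe(); return R.from_quat(o["eef_rot"]).inv().apply(np.asarray(p)-o["ee_pos"])
E
python3 - <<'E'
from h import *
c=cam("top");H=hsv(c);h,s,v=H[...,0],H[...,1],H[...,2]
for p in [(204,226),(260,205),(143,240),(137,268),(141,250),(230,220)]: print(p,H[p[1],p[0]])
g=(h>60)&(h<95)&(s>90); print("boards",rects(c,g,.0094,60))
b=(h>105)&(h<130)&(s>150);b[:140]=0; print("blue",rects(c,b,.012,400))
d=(v<75); d[:,:100]=0;d[:,170:]=0;d[290:]=0;d[:230]=0
print("tray",rects(c,d,.008,60))
d=(v<35); d[:,:100]=0;d[:,170:]=0;d[290:]=0;d[:230]=0; print("handle",rects(c,d,.075,10))
E
```

```text
(204, 226) [ 73 121  78]
(260, 205) [109 196 134]
(143, 240) [105  17  59]
(137, 268) [120  85   3]
(141, 250) [ 45   4 125]
(230, 220) [ 20 103 156]
boards [(509.1, -19.6, 52.5, 40.1, 89.1), (513.6, 183.9, 55.1, 37.6, 89.1), (517.7, -113.5, 55.0, 40.1, 89.1)]
blue [(584.1, 35.9, 400.5, 74.4, -88.3)]
tray [(429.9, 336.5, 112.2, 72.3, 0.9)]
handle [(411.5, 332.7, 30.4, 23.4, -88.9)]
```

Careful with the scale: shifts go in mm and turns go in units of 0.1 rad. That gives: -0.04 m is -40, -0.03 m is -30, 0.12 rad is 1.2.

```bash
python3 nudge.py '[[[0.085, 0, 0, -30, 1.2], [0.085, 0, 0, -30, 1.2], [0.085, 0, 0, -30, 1.2], [0.085, 0, 0, -20, 0.48], [0.085, 0, -40, 0, 0], [0.085, 0, -40, 0, 0], [0.085, 0, -40, 0, 0], [0.085, 0, -40, 0, 0], [0.085, 0, -40, 0, 0], [0.085, 0, -40, 0, 0]]]'; python3 nudge.py '[[[0.085, 30, -40, 0, 0], [0.085, 30, -40, 0, 0], [0.085, 30, -40, 0, 0], [0.085, 30, -40, 0, 0], [0.085, 30, -40, 0, 0], [0.085, 30, -40, 0, 0], [0.085, 30, -40, 0, 0], [0.085, 30, -40, 0, 0], [0.085, 0, -10, 0, 0], [0.085, 0, 0, 0, 0]]]'; python3 - <<'E'
from h import *
c=cam("wrist"); cv2.imwrite("pics/w1.png",c["img"][:,:,::-1]); print(c["mtx"],c["hand_eye"],c["P"],r.observe()["joint_positions"])
E
```

```text
time: 0.98
ee_pos: [0.2559, -0.3252, 0.341]
eef_rot: [1.0, 0.013, -0.0, -0.0]
ft_force: [0.8, -0.1, 0.7]
gripper_width: 0.0848
grasp_force: 0.0
time: 1.82
ee_pos: [0.4497, -0.0431, 0.3409]
eef_rot: [1.0, 0.015, -0.001, -0.0]
ft_force: [-0.3, -1.7, 0.0]
gripper_width: 0.085
grasp_force: 0.0
[[331.46332157   0.         280.25222419]
 [  0.         331.46332157 208.91969309]
 [  0.           0.           1.        ]] [[ 3.45781882e-04  9.49242300e-01  3.14545603e-01  8.15626634e-02]
 [ 9.99999863e-01 -2.04365952e-04 -4.82566046e-04 -4.01860536e-04]
 [-3.93789692e-04  3.14545727e-01 -9.49242240e-01 -1.42349128e-01]
 [ 0.00000000e+00  0.00000000e+00  0.00000000e+00  1.00000000e+00]] [ 0.5313542  -0.04026739  0.48315198] [-1.24923778e-01  3.43661761e-02  1.87298121e+00 -3.28798032e-04
  1.23551168e+00  1.41705029e+00]
```

View pics/w1.png

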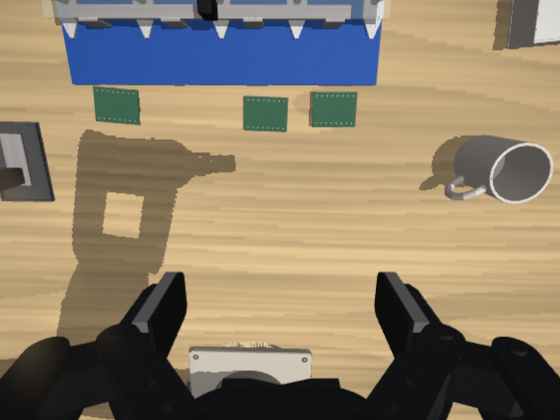

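The wrist view shows the dock's front edge from (73,84) to (377,84), the rail noses at about (70..372, 38), and three boards at (117,106), (265,114) and (334,109). It also shows the gate grip (207,8), the tray on the left and the mug on the right.

```bash
cat >> h.py <<'E'
def scan(c):
    H=hsv(c);h,s,v=H[...,0].astype(int),H[...,1],H[...,2]
    g=(h>60)&(h<95)&(s>70)
    bo=rects(c,g,.0094,150)
    b=((h>105)&(h<130)&(s>150)).astype(np.uint8)
    n,l,st,_=cv2.connectedComponentsWithStats(b); k=1+np.argmax(st[1:,4]); m=l==k
    cols=[u for u in range(560) if m[:,u].any()]
    bot=np.array([(u,np.nonzero(m[:,u])[0].max()+.5) for u in cols[8:-8]],float)
    w=cast(c,bot,.012)[:,:2]; f=np.polyfit(w[:,1],w[:,0],1)
    res=w[:,0]-np.polyval(f,w[:,1]); ok=abs(res)<.003; f=np.polyfit(w[ok,1],w[ok,0],1)
    row=int(np.median(bot[:,1]))-2
    xs=np.nonzero(m[row])[0]; e=cast(c,[(xs.min()-.5,row),(xs.max()+.5,row)],.012)[:,:2]
    yc=e[:,1].mean(); yaw=-np.arctan(f[0])
    return bo,dict(x0=np.polyval(f,yc),y0=yc,yaw=yaw,width=e[0,1]-e[1,1])
E
python3 - <<'E'
from h import *
for n in("wrist","top"):
    c=cam(n); bo,D=scan(c); print(n,D)
    Rz=np.array([[np.cos(D["yaw"]),np.sin(D["yaw"])],[-np.sin(D["yaw"]),np.cos(D["yaw"])]])
    for b in bo: print(b,"dock:",Rz@(np.array(b[:2])/1000-[D["x0"],D["y0"]]),b[4]-np.degrees(D["yaw"]))
    if n=="wrist":
        H=hsv(c); d=H[...,2]<12; d[20:]=0; d[:,:190]=0;d[:,225:]=0; print("grip px",np.argwhere(d).min(0),np.argwhere(d).max(0))
        gp=lambda x,y,z: list(np.array([D["x0"],D["y0"]])+Rz.T@[x,y])+[z]
        print("pred grip top shut", proj(c,[gp(.077,0,.088),gp(.067,0,.088)]), gp(.077,0,.088)); print("tips",proj(c,[gp(.055,y,.014) for y in(.095,0,-.095)]))
        print("to grip",to_tool(gp(.077,0,.059)))
E
```

```text
wrist {'x0': np.float64(0.5475376583431204), 'y0': np.float64(0.035952887339735964), 'yaw': np.float64(0.0291738836248585), 'width': np.float64(0.4019950289160492)}
(510.9, -20.1, 57.7, 44.3, 89.5) dock: [-0.03825712 -0.05496032] 87.82845959628979
(519.7, -113.6, 58.5, 43.2, -88.3) dock: [-0.03218823 -0.14867723] -89.97154040371021
(515.6, 183.1, 59.3, 44.3, 86.7) dock: [-0.02763182  0.14801611] 85.02845959628979
grip px [  4 198] [ 18 214]
pred grip top shut [[205.86138667   1.19050943]
 [206.53602702  12.12255675]] [np.float64(0.6245048927209617), np.float64(0.038198957736327414), 0.088]
tips [[144.75400064  37.22525043]
 [219.44196724  37.24046894]
 [294.11266616  37.25568393]]
to grip [ 0.17831573 -0.07892386  0.28175239]
top {'x0': np.float64(0.7776762523442025), 'y0': np.float64(-0.6356891440948199), 'yaw': np.float64(-0.34671891970787494), 'width': np.float64(0.08455440961269223)}
(514.9, 183.8, 55.2, 40.1, 89.1) dock: [-0.52561288  0.68142858] 108.9655307765965
```

```bash
python3 nudge.py '[[[0.06, 36, -16, 0, 0], [0.06, 36, -16, 0, 0], [0.06, 36, -16, 0, 0], [0.06, 36, -16, 0, 0], [0.06, 34, -15, 0, 0], [0.06, 0, 0, 40, 0], [0.06, 0, 0, 40, 0], [0.06, 0, 0, 40, 0], [0.06, 0, 0, 40, 0], [0.06, 0, 0, 0, 0]]]';python3 nudge.py '[[[0.06, 0, 0, 0, 0]]]'; python3 - <<'E'
from h import *
print("to grip",to_tool([.6245,.0382,.060]))
c=cam("wrist"); cv2.imwrite("pics/w2.png",c["img"][:,:,::-1])
E
```

```text
time: 2.8
ee_pos: [0.6196, 0.0357, 0.1734]
eef_rot: [1.0, 0.012, -0.007, 0.0]
ft_force: [-0.8, -0.4, -0.6]
gripper_width: 0.0604
grasp_force: 0.0
time: 2.88
ee_pos: [0.6237, 0.0363, 0.18]
eef_rot: [1.0, 0.012, -0.002, 0.0]
ft_force: [0.2, 0.3, 1.6]
gripper_width: 0.0602
grasp_force: 0.0
to grip [ 0.00144679 -0.00189268  0.11995161]
```

View pics/w2.png

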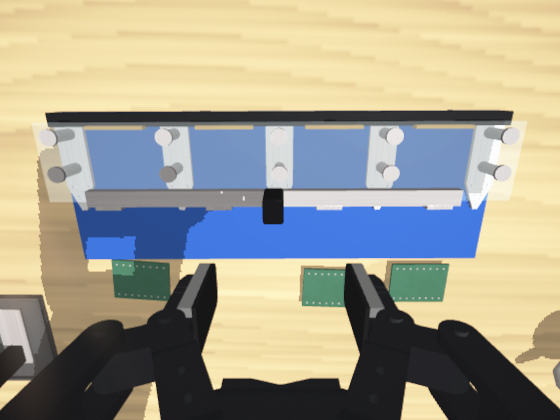

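The grip is at (273,205), between the fingers, with its top clear of them. The gate is shut and its tabs sit in the lane mouths.

Scaled: -0.002 m is -2, 0.0015 m is 1.5.

```bash
python3 nudge.py '[[[0.06, 1.5, -2, 40, 0], [0.06, 0, 0, 40, 0], [0.06, 0, 0, 30, 0], [0.06, 0, 0, 10, 0], [0, 0, 0, 0, 0], [0, 0, 0, 0, 0], [0, 0, 0, 0, 0], [0, 0, 0, 0, 0], [0, 0, 0, 0, 0], [0, 0, 0, 0, 0]]]'; python3 nudge.py '[[[0, 0, -12, 0, 0], [0, 0, -12, 0, 0], [0, 0, -12, 0, 0], [0, 0, -11.5, 0, 0], [0, 0, -1, 0, 0], [0, 0, 0, 0, 0], [0, 0, 0, 0, 0]]]'
```

```text
time: 3.77
ee_pos: [0.629, 0.0402, 0.0647]
eef_rot: [1.0, 0.013, 0.003, -0.0]
ft_force: [-0.7, 0.6, 6.8]
gripper_width: 0.015
grasp_force: 58.5
time: 4.35
ee_pos: [0.6278, 0.0852, 0.0647]
eef_rot: [1.0, 0.013, 0.002, 0.002]
ft_force: [0.2, -19.6, 9.0]
gripper_width: 0.0148
grasp_force: 61.0
```

Scaled: -0.04 m is -40.

```bash
python3 nudge.py '[[[0, 0, 0, 0, 0], [0.06, 0, 0, 0, 0], [0.06, 0, 0, 0, 0], [0.06, 0, 0, 0, 0], [0.06, 0, 0, -40, 0], [0.06, 0, 0, -40, 0], [0.06, 0, 0, -40, 0], [0.06, -40, 0, -40, 0], [0.06, -40, 0, 0, 0], [0.06, 0, 0, 0, 0]]]'; python3 - <<'E'
from h import *
c=cam("wrist"); cv2.imwrite("pics/w3.png",c["img"][:,:,::-1])
bo,D=scan(c);print(bo,D,proj(c,[(.5475+.077-.029*.0475,.0360+.00225+.0475,.088)]))
E
```

```text
time: 5.18
ee_pos: [0.549, 0.087, 0.2116]
eef_rot: [1.0, 0.013, -0.002, 0.0]
ft_force: [-0.5, 0.9, -0.8]
gripper_width: 0.06
grasp_force: 0.0
[(511.6, -19.7, 58.7, 44.9, 89.4), (520.3, -113.1, 59.6, 44.0, -88.5), (516.3, 183.6, 58.7, 44.8, 86.8)] {'x0': np.float64(0.548293878005198), 'y0': np.float64(0.03573919249022353), 'yaw': np.float64(0.02699606541325707), 'width': np.float64(0.4040267241767728)} [[284.79672993 108.62031841]]
```

View pics/w3.png

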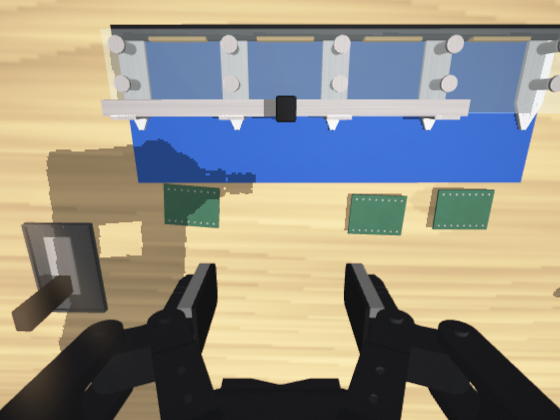

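The gate is fully open: its grip is at (286,108), where I predicted (285,109), and the tabs are over the rails. The lifter is upright in the tray at about (60,265). I'll move there next.

Scaled: -0.036 m is -36, -0.02 m is -20.

```bash
python3 nudge.py '[[[0.06, -20, -36, -20, 0], [0.06, -20, -36, -20, 0], [0.06, -20, -36, 0, 0], [0.06, -20, -36, 0, 0], [0.06, -20, -36, 0, 0], [0.06, -20, -36, 0, 0], [0.06, -20, -20, 0, 0], [0.06, 0, 0, 0, 0], [0.06, 0, 0, 0, 0]]]'; python3 - <<'E'
from h import *
c=cam("wrist"); cv2.imwrite("pics/w4.png",c["img"][:,:,::-1])
E
```

```text
time: 5.98
ee_pos: [0.4131, 0.3144, 0.2473]
eef_rot: [1.0, 0.015, 0.0, -0.0]
ft_force: [0.1, -0.9, -0.0]
gripper_width: 0.0601
grasp_force: 0.0
```

View pics/w4.png

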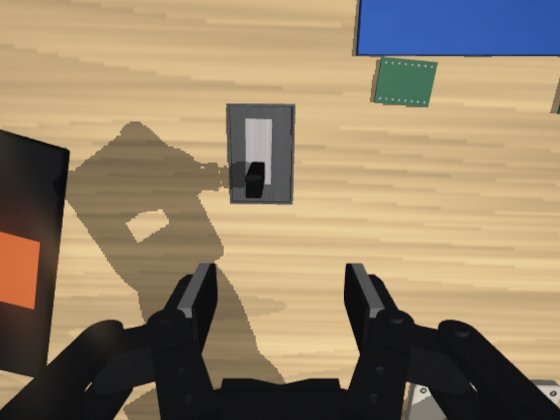

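The blade spans about (246–271, 118–185), with the tip at row 118. The handle is at (247–266, 162–197) and the tray at (227–295, 104–204).

```bash
python3 - <<'E'
from h import *
c=cam("wrist");H=hsv(c);h,s,v=H[...,0],H[...,1],H[...,2]
roi=np.zeros(v.shape,bool);roi[100:210,222:300]=1
b=roi&(v>105)&(s<60); b=cv2.morphologyEx(b.astype(np.uint8),cv2.MORPH_OPEN,np.ones((3,3)))
print("blade",rects(c,b,.0055,100))
up=b.copy();up[160:]=0; print("blade front part",rects(c,up,.0055,100))
k=roi&(v<22); print("handle",rects(c,k,.078,50)); ys,xs=np.nonzero(k);print(xs.min(),xs.max(),ys.min(),ys.max())
for y in range(ys.min(),ys.max()+1,4): print(y,np.nonzero(k[y])[0][[0,-1]],end=" ")
t=roi&(s<70)&(v<200); print("tray",rects(c,cv2.morphologyEx(t.astype(np.uint8),cv2.MORPH_CLOSE,np.ones((5,5))),.008,500))
E
```

```text
blade [(435.9, 340.9, 76.2, 30.7, -0.3)]
blade front part [(451.1, 340.8, 45.9, 30.7, -0.4)]
handle [(420.5, 339.7, 33.9, 16.4, -0.3)]
245 262 163 197
163 [252 258] 167 [250 262] 171 [248 262] 175 [247 262] 179 [255 262] 183 [245 261] 187 [245 261] 191 [245 260] 195 [245 259] tray [(432.0, 337.7, 115.1, 75.7, 1.0)]
```

```bash
python3 nudge.py '[[[0.06, 0, 0, 0, 0.34], [0.06, 0, 0, 0, 0]]]'; python3 -c "
from h import *
print(to_tool([.414,.3405,.036]),R.from_quat(r.observe()['eef_rot']).as_euler('ZYX'))"
```

```text
time: 6.25
ee_pos: [0.4148, 0.312, 0.2472]
eef_rot: [1.0, -0.006, 0.0, 0.0]
ft_force: [-0.1, -0.3, -0.3]
gripper_width: 0.0598
grasp_force: 0.0
[-0.00113579 -0.02846456  0.21120342] [-1.10956548e-02 -2.70172679e-04  3.14158744e+00]
```

```bash
python3 nudge.py '[[[0.06, -1, -28.5, 10, 0], [0.06, 0, 0, 40, 0], [0.06, 0, 0, 40, 0], [0.06, 0, 0, 40, 0], [0.06, 0, 0, 40, 0], [0.06, 0, 0, 30, 0], [0.06, 0, 0, 11, 0], [0.06, 0, 0, 0, 0], [0.06, 0, 0, 0, 0]]]'; python3 nudge.py '[[[0, 0, 0, 0, 0], [0, 0, 0, 0, 0], [0, 0, 0, 0, 0], [0, 0, 0, 0, 0], [0, 0, 0, 0, 0], [0, 0, 0, 0, 0]]]'
```

```text
time: 7.0
ee_pos: [0.4138, 0.3411, 0.0366]
eef_rot: [1.0, -0.004, -0.0, 0.0]
ft_force: [0.5, -0.7, 0.9]
gripper_width: 0.0602
grasp_force: 0.0
time: 7.5
ee_pos: [0.4138, 0.342, 0.0377]
eef_rot: [1.0, -0.004, 0.001, -0.001]
ft_force: [0.1, -1.4, 9.1]
gripper_width: 0.0151
grasp_force: 61.8
```

```bash
python3 nudge.py '[[[0, 0, 0, -20, 0], [0, 0, 0, -30, 0], [0, 0, 0, -30, -0.39], [0, 0, 30, 0, 0], [0, 0, 40, 0, 0], [0, 0, 40, 0, 0], [0, 0, 40, 0, 0], [0, 0, 10, 0, 0], [0, 0, 0, 0, 0]]]'; python3 - <<'E'
from h import *
o=r.observe();print(o["grasp_force"],o["ft_force"],R.from_quat(o["eef_rot"]).as_euler('ZYX'))
c=cam("wrist"); cv2.imwrite("pics/w5.png",c["img"][:,:,::-1])
bo,D=scan(c);print(bo,D)
E
```

```text
time: 8.25
ee_pos: [0.4173, 0.1789, 0.1165]
eef_rot: [1.0, 0.014, -0.0, 0.0]
ft_force: [-0.2, -0.9, -0.9]
gripper_width: 0.0156
grasp_force: 60.6
60.616382360458374 [-0.20342118 -0.94739496 -0.89459518] [2.73469884e-02 6.35474491e-04 3.14116941e+00]
[(511.2, -5.6, 45.3, 33.6, -0.1), (515.8, 184.0, 59.1, 45.1, 86.6)] {'x0': np.float64(0.5433183503112327), 'y0': np.float64(0.11698142182935894), 'yaw': np.float64(0.027834786543669717), 'width': np.float64(0.23997733911338776)}
```

View pics/w5.png

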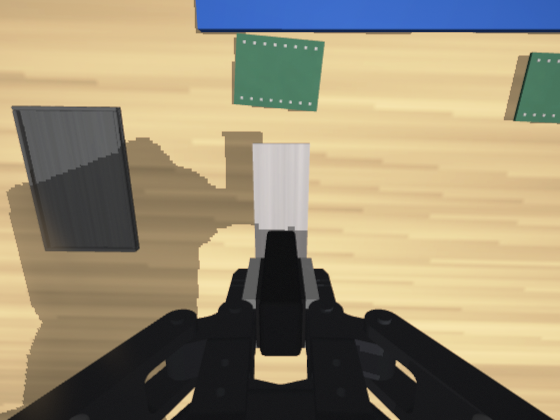

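The lifter is held straight: blade at (253–309, 143–257), ahead of board (280,72), with the dock edge at row 31. I'll lower it, slide it under and push the board to the dock.

Scaled: 0.03 m is 30, 0.02 m is 20.

```bash
python3 nudge.py '[[[0, 0, -2.4, 20, 0], [0, 0, 0, 30, 0], [0, 0, 0, 20, 0], [0, 0, 0, 8, 0], [0, 0, 0, 0, 0], [0, 0, 0, 0, 0]]]'; python3 -c "
from h import *
print(to_tool([.417,.182,.0367]),r.observe()['ft_force'])"
```

```text
time: 8.8
ee_pos: [0.418, 0.1846, 0.0383]
eef_rot: [1.0, 0.016, -0.0, -0.0]
ft_force: [1.1, -0.4, -0.5]
gripper_width: 0.0153
grasp_force: 60.6
[-0.00105012  0.0025958   0.00161929] [ 1.14405488 -0.40686621 -0.5376019 ]
```

```bash
python3 nudge.py '[[[0, 0, 3, 1.5, 0], [0, 6, 0, 0, 0], [0, 6, 0, 0, 0], [0, 6, 0, 0, 0], [0, 5, 0, 0, 0], [0, 5, 0, 0, 0], [0, 3, 0, 0, 0], [0, 0, 0, 0, 0], [0, 0, 0, 0, 0]]]'; python3 - <<'E'
from h import *
c=cam("wrist"); cv2.imwrite("pics/w6.png",c["img"][:,:,::-1])
bo,D=scan(c);print(bo,D)
E
```

```text
time: 9.55
ee_pos: [0.4489, 0.1816, 0.0366]
eef_rot: [1.0, 0.015, -0.0, 0.0]
ft_force: [-0.6, -0.1, -1.6]
gripper_width: 0.0152
grasp_force: 60.6
[(518.9, 184.7, 59.3, 44.7, -88.2)] {'x0': np.float64(0.5438078660913296), 'y0': np.float64(0.1463495516026182), 'yaw': np.float64(0.027538738145939542), 'width': np.float64(0.18285825418908744)}
```

View pics/w6.png

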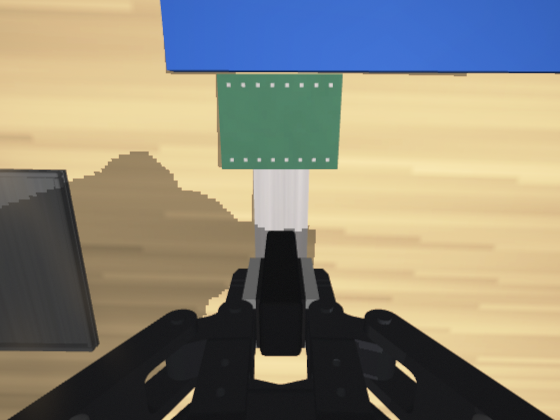

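The board is now square to the dock, its far edge 1–2 mm from the face (row 73). The tip is under it against the can. Next I'll lift along an arc to about 75°.

Scaled: -0.004 m is -4, 0.004 m is 4.

```bash
python3 nudge.py '[[[0, 1, 0, -2.5, 0], [0, 1.5, 0, -4, 0], [0, 1.5, 0, -4, 0], [0, 3, 0, -4, 0], [0, 3, 0, -4, 0], [0, 3, 0, -3, 0], [0, 3, 0, -2.5, 0], [0, 4, 0, -2, 0], [0, 4, 0, -1.5, 0], [0, 0, 0, 0, 0]]]'; python3 - <<'E'
from h import *
c=cam("wrist"); s=cam("scene")
cv2.imwrite("pics/w7.png",np.hstack([c["img"][:300,140:420],cv2.resize(s["img"][130:230,260:400],(420,300))])[:,:,::-1])
E
```

```text
time: 10.43
ee_pos: [0.475, 0.1827, 0.0654]
eef_rot: [1.0, 0.015, 0.002, -0.0]
ft_force: [-1.2, -2.1, 5.9]
gripper_width: 0.0154
grasp_force: 61.2
```

View pics/w7.png

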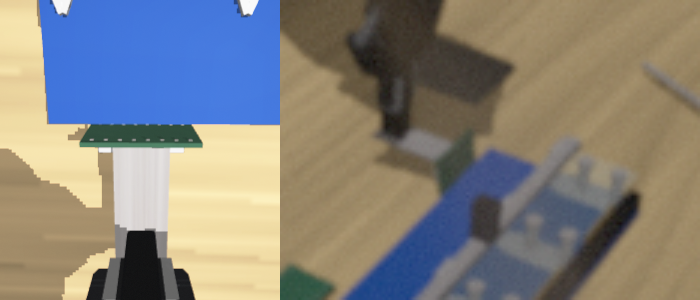

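The board stands at about 75° against the dock, carried on the blade tip. Now push it over.

Scaled: 0.007 m is 7, 0.006 m is 6.

```bash
python3 nudge.py '[[[0, 3, 0, -3, 0], [0, 5, 0, -2, 0], [0, 6, 0, 0, 0], [0, 7, 0, 0, 0], [0, 7, 0, 0, 0], [0, 0, 0, 0, 0], [0, 0, 0, 0, 0], [0, 0, 0, 0, 0]]]'; python3 - <<'E'
from h import *
c=cam("wrist"); s=cam("scene")
cv2.imwrite("pics/w8.png",np.hstack([c["img"][:300,140:420],cv2.resize(s["img"][130:230,260:400],(420,300))])[:,:,::-1])
E
```

```text
time: 11.2
ee_pos: [0.5005, 0.1832, 0.0689]
eef_rot: [1.0, 0.015, -0.0, 0.0]
ft_force: [-0.6, 0.7, -2.5]
gripper_width: 0.0151
grasp_force: 60.6
```

View pics/w8.png

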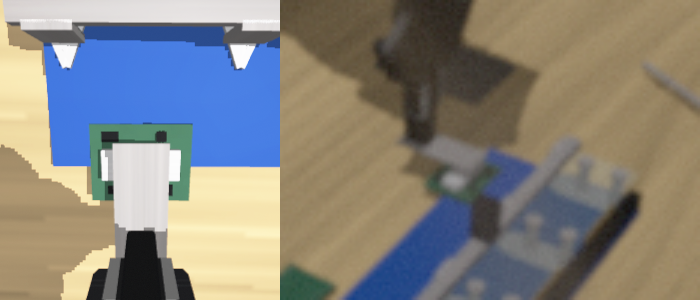

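The board has gone over, component side up, with about half of it still overhanging the deck edge (row 165). I'll back the blade off and look at its tilt.

Scaled: -0.02 m is -20, -0.01 m is -10.

```bash
python3 nudge.py '[[[0, -10, 0, -2, 0], [0, -20, 0, 0, 0], [0, -20, 0, 0, 0], [0, -5, 0, 0, 0], [0, 0, 0, 0, 0], [0, 0, 0, 0, 0]]]'; python3 - <<'E'
from h import *
c=cam("wrist"); s=cam("scene")
cv2.imwrite("pics/w9.png",np.hstack([c["img"][:300,140:420],cv2.resize(s["img"][140:200,290:374],(420,300))])[:,:,::-1])
H=hsv(c);h,sa=H[...,0],H[...,1]; m=((h>60)&(h<95)&(sa>60)).astype(np.uint8)
m=cv2.morphologyEx(m,cv2.MORPH_CLOSE,np.ones((25,25)))
k=max(cv2.findContours(m,0,2)[0],key=cv2.contourArea); q=cv2.approxPolyDP(k,8,True)[:,0]
print(q)
for z in(0,.006,.013,.02): print(z,cast(c,q,z)[:,:2].round(4).tolist())
E
```

```text
time: 11.8
ee_pos: [0.4463, 0.1819, 0.0716]
eef_rot: [1.0, 0.016, 0.001, -0.0]
ft_force: [-0.1, 0.4, -1.7]
gripper_width: 0.0156
grasp_force: 60.6
[[226  20]
 [230 108]
 [332 108]
 [336  20]]
0 [[0.5698, 0.2172], [0.5217, 0.2157], [0.5237, 0.1527], [0.5718, 0.1543]]
0.006 [[0.5687, 0.2163], [0.5218, 0.2148], [0.5238, 0.1536], [0.5706, 0.1552]]
0.013 [[0.5673, 0.2153], [0.522, 0.2138], [0.5239, 0.1547], [0.5692, 0.1562]]
0.02 [[0.5659, 0.2142], [0.5222, 0.2128], [0.524, 0.1557], [0.5677, 0.1572]]
```

View pics/w9.png

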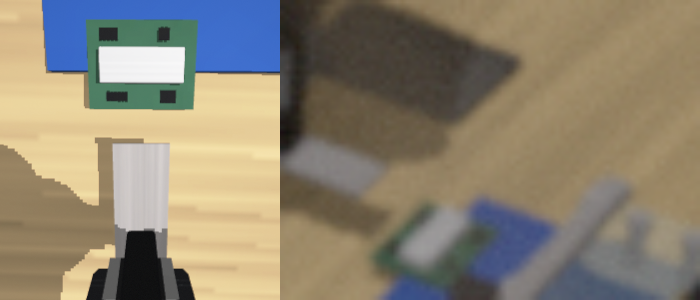

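The board lies nearly flat (near edge z ≈ 10 mm, from its apparent width) at dock y ≈ 149. I'll lower the tip to the can's height and push it forward, drifting a little to the right.

Scaled: 0.01 m is 10, 0.006 m is 6, 0.004 rad is 0.04.

```bash
python3 nudge.py '[[[0, 0, 0, 10, 0.04], [0, 0, 0, 10.5, 0], [0, 10, 0, 0, 0], [0, 10, 0, 0, 0], [0, 8, 0, 0, 0], [0, 6, 0, 0, 0], [0, 6, 1, 0, 0], [0, 6, 1, 0, 0], [0, 6, 1, 0, 0], [0, 6, 1, 0, 0]]]'; python3 nudge.py '[[[0, 6, 1, 0, 0], [0, 6, 1, 0, 0], [0, 6, 0, 0, 0], [0, 6, 0, 0, 0], [0, 6, 0, 0, 0], [0, 6, 0, 0, 0], [0, 0, 0, 0, 0]]]'; python3 - <<'E'
from h import *
c=cam("wrist"); s=cam("scene")
cv2.imwrite("pics/w10.png",np.hstack([c["img"][:300,140:420],cv2.resize(s["img"][140:240,300:440],(420,300))])[:,:,::-1])
E
```

```text
time: 12.73
ee_pos: [0.5045, 0.179, 0.0508]
eef_rot: [1.0, 0.013, -0.0, 0.0]
ft_force: [-0.7, 0.4, -0.9]
gripper_width: 0.0154
grasp_force: 60.6
time: 13.32
ee_pos: [0.5417, 0.1784, 0.0509]
eef_rot: [1.0, 0.013, 0.001, -0.0]
ft_force: [-0.5, -0.2, -1.0]
gripper_width: 0.0154
grasp_force: 60.6
```

View pics/w10.png

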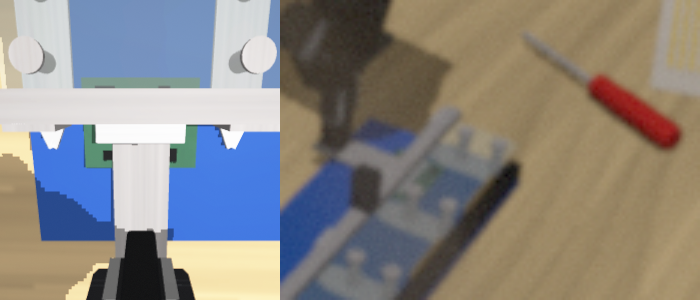

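The board is square in the lane 0 mouth and the can is against the tip. I'll push it on to the stop.

Scaled: 0.006 m is 6, 0.003 m is 3.

```bash
python3 nudge.py '[[[0, 6, 0, 0, 0], [0, 6, 0, 0, 0], [0, 6, 0, 0, 0], [0, 6, 0, 0, 0], [0, 6, 0, 0, 0], [0, 6, 0, 0, 0], [0, 3, 0, 0, 0], [0, 0, 0, 0, 0]]]'; python3 nudge.py '[[[0, 3, 0, 0, 0], [0, 2, 0, 0, 0], [0, 1, 0, 0, 0], [0, 0, 0, 0, 0], [0, 0, 0, 0, 0]]]'
```

```text
time: 14.08
ee_pos: [0.58, 0.1793, 0.0508]
eef_rot: [1.0, 0.013, 0.0, -0.0]
ft_force: [0.3, 0.6, -1.3]
gripper_width: 0.0154
grasp_force: 60.7
time: 14.5
ee_pos: [0.5849, 0.1794, 0.0507]
eef_rot: [1.0, 0.013, -0.0, 0.0]
ft_force: [-0.1, 0.8, -0.9]
gripper_width: 0.0157
grasp_force: 60.7
```

```bash
for i in 1; do python3 nudge.py '[[[0, 1, 0, 0, 0], [0, 1, 0, 0, 0], [0, 0, 0, 0, 0], [0, 0, 0, 0, 0]]]'; python3 nudge.py '[[[0, 1, 0, 0, 0], [0, 1, 0, 0, 0], [0, 0, 0, 0, 0], [0, 0, 0, 0, 0]]]'; done
```

```text
time: 14.83
ee_pos: [0.5868, 0.1794, 0.0507]
eef_rot: [1.0, 0.013, -0.0, 0.0]
ft_force: [-1.1, -0.3, -0.0]
gripper_width: 0.0152
grasp_force: 60.8
time: 15.17
ee_pos: [0.5871, 0.1793, 0.0504]
eef_rot: [1.0, 0.013, -0.002, 0.0]
ft_force: [-6.5, -0.4, 3.0]
gripper_width: 0.0151
grasp_force: 61.3
```

It's home: the stop resists with 6.5 N. I'll back out and go to the middle board.

```bash
python3 nudge.py '[[[0, -20, 0, 0, 0], [0, -40, 0, 0, 0], [0, -40, 0, 0, 0], [0, -40, 0, -20, 0], [0, -30, 20, -30, 0], [0, 0, 40, -16, 0], [0, 0, 40, 0, 0], [0, 0, 40, 0, 0], [0, 0, 40, 0, 0], [0, 0, 22, 0, 0]]]'; python3 nudge.py '[[[0, 0, 0, 0, 0], [0, 0, 0, 0, 0]]]'; python3 - <<'E'
from h import *
c=cam("wrist"); bo,D=scan(c);print(bo,D,R.from_quat(r.observe()["eef_rot"]).as_euler('ZYX')[0])
c=cam("top"); H=hsv(c);h,s=H[...,0],H[...,1]; print(rects(c,(h>60)&(h<95)&(s>90),.0094,60))
cv2.imwrite("pics/t2.png",cv2.resize(c["img"][130:290,110:390],None,fx=2.5,fy=2.5)[:,:,::-1])
E
```

```text
time: 16.0
ee_pos: [0.431, -0.0263, 0.1121]
eef_rot: [1.0, 0.013, 0.001, 0.0]
ft_force: [-0.4, -0.0, -1.0]
gripper_width: 0.0155
grasp_force: 60.6
time: 16.17
ee_pos: [0.431, -0.0245, 0.1117]
eef_rot: [1.0, 0.012, 0.001, 0.0]
ft_force: [0.1, 1.2, -2.0]
gripper_width: 0.015
grasp_force: 60.6
[(511.1, -20.0, 59.0, 45.1, 89.4), (519.9, -113.5, 59.9, 44.8, -87.8)] {'x0': np.float64(0.5470466464145047), 'y0': np.float64(0.00013109224971508127), 'yaw': np.float64(0.028369973740063774), 'width': np.float64(0.3268554792776051)} 0.02512630329662957
[(516.7, -19.7, 52.5, 25.1, 88.9), (518.9, -113.6, 55.0, 37.6, 89.1)]
```

Scaled: 0.02 m is 20, -0.002 m is -2, -0.003 rad is -0.03.

```bash
python3 nudge.py '[[[0, -16, -2, 5, -0.03], [0, 0, 0, 30, 0], [0, 0, 0, 20, 0], [0, 0, 0, 15, 0], [0, 0, 0, 5, 0], [0, 0, 0, 0, 0], [0, 0, 0, 0, 0]]]'; python3 -c "
from h import *
print(to_tool([.415,-.0225,.0367]),r.observe()['ft_force'])"
```

```text
time: 16.85
ee_pos: [0.4146, -0.021, 0.0365]
eef_rot: [1.0, 0.016, -0.0, -0.0]
ft_force: [-0.1, 0.8, -2.1]
gripper_width: 0.0153
grasp_force: 60.5
[ 0.00036281  0.00153872 -0.0002056 ] [-0.09648736  0.83404034 -2.06906598]
```

Careful with the scale: shifts go in mm and turns go in units of 0.1 rad. That gives: 0.003 m is 3, 0.006 m is 6, 0.003 rad is 0.03.

```bash
python3 nudge.py '[[[0, 6, 1.5, 0, 0.03], [0, 6, 0, 0, 0], [0, 6, 0, 0, 0], [0, 6, 0, 0, 0], [0, 6, 0, 0, 0], [0, 6, 0, 0, 0], [0, 3, 0, 0, 0], [0, 0, 0, 0, 0], [0, 0, 0, 0, 0]]]'; python3 - <<'E'
from h import *
c=cam("wrist"); bo,D=scan(c);print(bo,D)
E
```

```text
time: 17.6
ee_pos: [0.4534, -0.0222, 0.0364]
eef_rot: [1.0, 0.013, -0.0, -0.0]
ft_force: [0.1, 0.4, -1.3]
gripper_width: 0.0156
grasp_force: 60.6
[(520.2, -113.3, 60.1, 44.7, -88.4), (523.9, -19.3, 59.3, 44.6, -88.4)] {'x0': np.float64(0.5483515049511598), 'y0': np.float64(-0.01892750042719657), 'yaw': np.float64(0.028130258280974277), 'width': np.float64(0.2594787310444934)}
```

```bash
python3 nudge.py '[[[0, 1.5, 0, -2.5, 0], [0, 1.5, 0, -4, 0], [0, 1.5, 0, -4, 0], [0, 3, 0, -4, 0], [0, 3, 0, -4, 0], [0, 3, 0, -3, 0], [0, 3, 0, -2.5, 0], [0, 4, 0, -2, 0], [0, 4, 0, -1.5, 0], [0, 0, 0, 0, 0]]]'; python3 nudge.py '[[[0, 3, 0, -3, 0], [0, 5, 0, -2, 0], [0, 6, 0, 0, 0], [0, 7, 0, 0, 0], [0, 7, 0, 0, 0], [0, 0, 0, 0, 0], [0, 0, 0, 0, 0], [0, 0, 0, 0, 0]]]';python3 nudge.py '[[[0, -10, 0, -2, 0], [0, -20, 0, 0, 0], [0, -20, 0, 0, 0], [0, -5, 0, 0, 0], [0, 0, 0, 0, 0], [0, 0, 0, 0, 0]]]'; cat >> h.py <<'E'
def flipped():
    c=cam("wrist"); H=hsv(c);h,sa,v=H[...,0],H[...,1],H[...,2]; m=((h>60)&(h<95)&(sa>60)).astype(np.uint8)
    m=cv2.morphologyEx(m,cv2.MORPH_CLOSE,np.ones((25,25)))
    for k in cv2.findContours(m,0,2)[0]:
        if cv2.contourArea(k)<500: continue
        q=cv2.approxPolyDP(k,8,True)[:,0]; x,y,w,hh=cv2.boundingRect(k)
        print(q.tolist(),"white px",int(((v>200)&(sa<40))[y:y+hh,x:x+w].sum()),cast(c,q,.013)[:,:2].round(4).tolist())
    return c
E
python3 -c "
from h import *
c=flipped(); cv2.imwrite('pics/w11.png',c['img'][:,:,::-1])"
```

```text
time: 18.48
ee_pos: [0.4801, -0.0215, 0.065]
eef_rot: [1.0, 0.013, 0.002, 0.0]
ft_force: [-1.4, 1.7, 7.5]
gripper_width: 0.0153
grasp_force: 61.6
time: 19.15
ee_pos: [0.5055, -0.0207, 0.0686]
eef_rot: [1.0, 0.013, -0.0, -0.0]
ft_force: [0.6, -0.5, -0.8]
gripper_width: 0.0153
grasp_force: 60.7
time: 19.65
ee_pos: [0.4514, -0.0223, 0.0713]
eef_rot: [1.0, 0.013, 0.001, 0.0]
ft_force: [0.4, 0.2, -0.8]
gripper_width: 0.0151
grasp_force: 60.7
[[390, 87], [384, 164], [478, 163], [492, 87]] white px 21 [[0.5412, -0.082], [0.4971, -0.0841], [0.4993, -0.1414], [0.5428, -0.14]]
[[224, 19], [228, 107], [330, 107], [335, 19]] white px 2947 [[0.573, 0.0115], [0.5279, 0.0103], [0.5295, -0.0487], [0.5746, -0.0481]]
```

Board 2 flipped the same way: white can visible, near edge at x ≈ 0.529. I'll push it in, drifting left towards lane 2.

```bash
python3 nudge.py '[[[0, 0, 0, 10, 0], [0, 0, 0, 10.5, 0], [0, 10, 0, 0, 0], [0, 10, 0, 0, 0], [0, 8, 0, 0, 0], [0, 6, 0, 0, 0], [0, 6, -1, 0, 0], [0, 6, -1, 0, 0], [0, 6, -1, 0, 0], [0, 6, -1, 0, 0]]]'; python3 nudge.py '[[[0, 6, -1, 0, 0], [0, 6, -1, 0, 0], [0, 6, -1, 0, 0], [0, 6, 0, 0, 0], [0, 6, 0, 0, 0], [0, 6, 0, 0, 0], [0, 0, 0, 0, 0], [0, 0, 0, 0, 0]]]'; python3 -c "
from h import *
o=r.observe();p=o['ee_pos'][:2]-[.548,.036];y=.028;print('dock tcp',p[0]+y*p[1],p[1]-y*p[0],R.from_quat(o['eef_rot']).as_euler('ZYX')[0]); c=flipped()
cv2.imwrite('pics/w12.png',c['img'][:,:,::-1])"
```

```text
time: 20.53
ee_pos: [0.5093, -0.0165, 0.0506]
eef_rot: [1.0, 0.013, 0.0, -0.0]
ft_force: [-0.7, 0.4, -1.4]
gripper_width: 0.0156
grasp_force: 60.7
time: 21.2
ee_pos: [0.5451, -0.0127, 0.0504]
eef_rot: [1.0, 0.013, 0.0, 0.0]
ft_force: [0.4, 0.7, -1.5]
gripper_width: 0.0152
grasp_force: 60.7
dock tcp -0.004312998019877128 -0.04864439487148388 0.02678767872898269
[[494, 249], [396, 249], [389, 311], [480, 312]] white px 57 [[0.5454, -0.1397], [0.5438, -0.0814], [0.5005, -0.0828], [0.5013, -0.1409]]
[[222, 121], [225, 164], [250, 164], [251, 142], [308, 142], [309, 164], [334, 164], [336, 121], [326, 121], [323, 141], [235, 141], [233, 121]] white px 2901 [[0.6148, 0.0201], [0.5921, 0.0191], [0.5925, 0.0054], [0.6044, 0.0049], [0.6052, -0.0257], [0.5933, -0.0268], [0.5937, -0.0405], [0.6165, -0.0398], [0.6163, -0.0345], [0.6059, -0.0336], [0.6047, 0.0134], [0.615, 0.0143]]
```

View pics/w12.png

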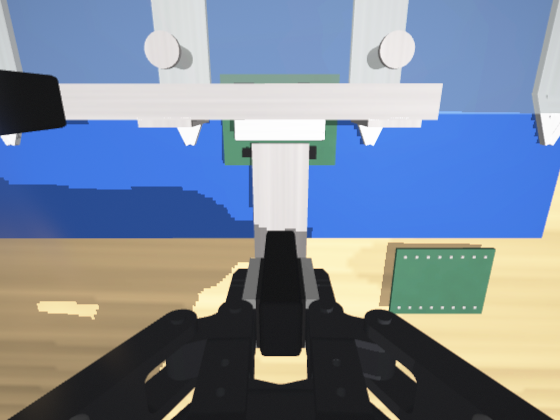

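The board is square and centred in the lane 2 mouth, between the noses at columns 190 and 369. I'll push it home.

Scaled: 0.006 m is 6, 0.003 m is 3.

```bash
python3 nudge.py '[[[0, 6, 0, 0, 0], [0, 6, 0, 0, 0], [0, 6, 0, 0, 0], [0, 6, 0, 0, 0], [0, 6, 0, 0, 0], [0, 6, 0, 0, 0], [0, 6, 0, 0, 0], [0, 3, 0, 0, 0], [0, 0, 0, 0, 0], [0, 0, 0, 0, 0]]]'; python3 nudge.py '[[[0, 1, 0, 0, 0], [0, 1, 0, 0, 0], [0, 0, 0, 0, 0], [0, 0, 0, 0, 0]]]'; python3 nudge.py '[[[0, 1, 0, 0, 0], [0, 0, 0, 0, 0], [0, 0, 0, 0, 0]]]'
```

```text
time: 22.08
ee_pos: [0.5897, -0.0115, 0.0503]
eef_rot: [1.0, 0.013, -0.0, -0.0]
ft_force: [0.0, -0.0, -1.1]
gripper_width: 0.0153
grasp_force: 60.7
time: 22.42
ee_pos: [0.5916, -0.0115, 0.0505]
eef_rot: [1.0, 0.013, -0.0, -0.0]
ft_force: [-1.0, -0.6, -1.4]
gripper_width: 0.0153
grasp_force: 60.7
time: 22.67
ee_pos: [0.592, -0.0114, 0.0503]
eef_rot: [1.0, 0.013, -0.001, -0.0]
ft_force: [-2.8, 0.5, 0.9]
gripper_width: 0.0156
grasp_force: 60.8
```

Scaled: 0.001 m is 1.

```bash
python3 nudge.py '[[[0, 1, 0, 0, 0], [0, 0, 0, 0, 0], [0, 0, 0, 0, 0]]]'; python3 nudge.py '[[[0, -20, 0, 0, 0], [0, -40, 0, 0, 0], [0, -40, 0, 0, 0], [0, -40, 0, -20, 0], [0, -36, 0, -30, 0], [0, 0, 35, -10, 0], [0, 0, 35, 0, 0], [0, 0, 30, 0, 0], [0, 0, 0, 0, 0], [0, 0, 0, 0, 0]]]'; python3 - <<'E'
from h import *
c=cam("wrist"); bo,D=scan(c);print(bo,D,R.from_quat(r.observe()["eef_rot"]).as_euler('ZYX')[0])
E
```

```text
time: 22.92
ee_pos: [0.5921, -0.0114, 0.0502]
eef_rot: [1.0, 0.013, -0.002, -0.0]
ft_force: [-5.3, -0.8, 2.8]
gripper_width: 0.0152
grasp_force: 61.1
time: 23.75
ee_pos: [0.4279, -0.1174, 0.1062]
eef_rot: [1.0, 0.012, 0.001, 0.0]
ft_force: [0.0, 0.5, -1.4]
gripper_width: 0.015
grasp_force: 60.6
[(519.7, -113.8, 59.1, 44.9, -88.4)] {'x0': np.float64(0.5480502893908205), 'y0': np.float64(-0.049925117177127595), 'yaw': np.float64(0.027599336298120204), 'width': np.float64(0.22983325443258204)} 0.02499330730801974
```

Scaled: 0.03 m is 30, 0.02 m is 20, -0.003 rad is -0.03.

```bash
python3 nudge.py '[[[0, -8, 0, 5, -0.03], [0, 0, 0, 30, 0], [0, 0, 0, 20, 0], [0, 0, 0, 10, 0], [0, 0, 0, 4.5, 0], [0, 0, 0, 0, 0], [0, 0, 0, 0, 0]]]'; python3 -c "
from h import *
print(to_tool([.4200,-.1166,.0367]),R.from_quat(r.observe()['eef_rot']).as_euler('ZYX')[0])"
```

```text
time: 24.38
ee_pos: [0.4192, -0.1157, 0.0363]
eef_rot: [1.0, 0.015, -0.0, -0.0]
ft_force: [0.3, 0.7, -0.8]
gripper_width: 0.015
grasp_force: 60.7
[ 0.0008126   0.00097089 -0.0003789 ] 0.0307461416960626
```

Scaled: 0.006 m is 6, 0.004 m is 4, 0.003 rad is 0.03.

```bash
python3 nudge.py '[[[0, 6, 1, 0, 0.03], [0, 6, 0, 0, 0], [0, 6, 0, 0, 0], [0, 6, 0, 0, 0], [0, 6, 0, 0, 0], [0, 4, 0, 0, 0], [0, 3, 0, 0, 0], [0, 0, 0, 0, 0], [0, 0, 0, 0, 0]]]'; python3 - <<'E'
from h import *
c=cam("wrist"); bo,D=scan(c);print(bo,D)
E
```

```text
time: 25.13
ee_pos: [0.4561, -0.1161, 0.0362]
eef_rot: [1.0, 0.013, -0.0, -0.0]
ft_force: [-0.0, 0.1, -0.9]
gripper_width: 0.0152
grasp_force: 60.7
[(526.2, -113.6, 59.3, 44.6, -88.4)] {'x0': np.float64(0.5496522114563707), 'y0': np.float64(-0.07482321665993921), 'yaw': np.float64(0.027576163684699714), 'width': np.float64(0.18343006252530825)}
```

```bash
python3 nudge.py '[[[0, 1.5, 0, -2.5, 0], [0, 1.5, 0, -4, 0], [0, 1.5, 0, -4, 0], [0, 3, 0, -4, 0], [0, 3, 0, -4, 0], [0, 3, 0, -3, 0], [0, 3, 0, -2.5, 0], [0, 4, 0, -2, 0], [0, 4, 0, -1.5, 0], [0, 0, 0, 0, 0]]]'; python3 nudge.py '[[[0, 3, 0, -3, 0], [0, 5, 0, -2, 0], [0, 6, 0, 0, 0], [0, 7, 0, 0, 0], [0, 7, 0, 0, 0], [0, 0, 0, 0, 0], [0, 0, 0, 0, 0], [0, 0, 0, 0, 0]]]';python3 nudge.py '[[[0, -10, 0, -2, 0], [0, -20, 0, 0, 0], [0, -20, 0, 0, 0], [0, -5, 0, 0, 0], [0, 0, 0, 0, 0], [0, 0, 0, 0, 0]]]'; python3 -c "
from h import *
c=flipped()"
```

```text
time: 26.02
ee_pos: [0.4829, -0.1156, 0.065]
eef_rot: [1.0, 0.013, 0.002, 0.0]
ft_force: [-2.2, 1.7, 8.7]
gripper_width: 0.0155
grasp_force: 61.8
time: 26.68
ee_pos: [0.5083, -0.1146, 0.0684]
eef_rot: [1.0, 0.013, -0.0, -0.0]
ft_force: [0.0, 0.2, -1.3]
gripper_width: 0.0152
grasp_force: 60.6
time: 27.18
ee_pos: [0.4541, -0.1164, 0.0711]
eef_rot: [1.0, 0.013, 0.001, 0.0]
ft_force: [0.4, -0.6, -1.7]
gripper_width: 0.0148
grasp_force: 60.6
[[224, 19], [228, 107], [330, 107], [334, 19]] white px 3058 [[0.5756, -0.0827], [0.5305, -0.0839], [0.5321, -0.1428], [0.5771, -0.1417]]
```

```bash
python3 nudge.py '[[[0, 0, 0, 10, 0], [0, 0, 0, 10.5, 0], [0, 10, 0, 0, 0], [0, 10, 0, 0, 0], [0, 8, 0, 0, 0], [0, 6, 0, 0, 0], [0, 6, -1, 0, 0], [0, 6, -1, 0, 0], [0, 6, -1, 0, 0], [0, 6, -1, 0, 0]]]'; python3 nudge.py '[[[0, 6, -1, 0, 0], [0, 6, -1, 0, 0], [0, 6, 0, 0, 0], [0, 6, 0, 0, 0], [0, 6, 0, 0, 0], [0, 6, 0, 0, 0], [0, 0, 0, 0, 0], [0, 0, 0, 0, 0]]]'; python3 -c "
from h import *
c=flipped()"
```

```text
time: 28.07
ee_pos: [0.512, -0.1104, 0.0504]
eef_rot: [1.0, 0.013, -0.0, -0.0]
ft_force: [-0.8, -1.0, -0.6]
gripper_width: 0.0154
grasp_force: 60.6
time: 28.73
ee_pos: [0.5479, -0.1077, 0.0502]
eef_rot: [1.0, 0.013, 0.0, 0.0]
ft_force: [0.2, -0.3, -1.3]
gripper_width: 0.0153
grasp_force: 60.6
[[337, 114], [327, 114], [324, 141], [236, 141], [233, 115], [223, 115], [225, 164], [250, 164], [251, 142], [308, 142], [309, 164], [334, 164]] white px 3558 [[0.6228, -0.1349], [0.6227, -0.1297], [0.6088, -0.1291], [0.6075, -0.0821], [0.6208, -0.0807], [0.6207, -0.0755], [0.5949, -0.0759], [0.5953, -0.0896], [0.6072, -0.0901], [0.608, -0.1206], [0.5962, -0.1218], [0.5965, -0.1354]]
```

```bash
python3 nudge.py '[[[0, 6, 0, 0, 0], [0, 6, 0, 0, 0], [0, 6, 0, 0, 0], [0, 6, 0, 0, 0], [0, 6, 0, 0, 0], [0, 6, 0, 0, 0], [0, 6, 0, 0, 0], [0, 3, 0, 0, 0], [0, 0, 0, 0, 0], [0, 0, 0, 0, 0]]]'; python3 nudge.py '[[[0, 1, 0, 0, 0], [0, 1, 0, 0, 0], [0, 1, 0, 0, 0], [0, 0, 0, 0, 0], [0, 0, 0, 0, 0]]]'; python3 nudge.py '[[[0, 1, 0, 0, 0], [0, 0, 0, 0, 0], [0, 0, 0, 0, 0]]]'
```

```text
time: 29.62
ee_pos: [0.5925, -0.1064, 0.0502]
eef_rot: [1.0, 0.013, -0.0, -0.0]
ft_force: [-0.1, -0.8, -1.0]
gripper_width: 0.0151
grasp_force: 60.6
time: 30.03
ee_pos: [0.5946, -0.1063, 0.0501]
eef_rot: [1.0, 0.013, -0.001, -0.0]
ft_force: [-3.6, -0.9, 0.9]
gripper_width: 0.0154
grasp_force: 60.9
time: 30.28
ee_pos: [0.5948, -0.1063, 0.05]
eef_rot: [1.0, 0.013, -0.002, -0.0]
ft_force: [-6.8, -0.9, 2.3]
gripper_width: 0.0154
grasp_force: 61.3
```

All three boards are home. I'll back out and carry the lifter to the tray.

Scaled: -0.04 m is -40, -0.036 m is -36.

```bash
python3 nudge.py '[[[0, -20, 0, 0, 0], [0, -40, 0, 0, 0], [0, -40, 0, 0, 0], [0, -40, 0, -20, 0], [0, -36, 0, -30, 0], [0, 0, -40, -20, 0], [0, 0, -40, 0, 0], [0, 0, -40, 0, 0], [0, 0, -40, 0, 0], [0, 0, -40, 0, 0]]]'; python3 nudge.py '[[[0, 0, -40, 0, 0], [0, 0, -40, 0, 0], [0, 0, -40, 0, 0], [0, 0, -40, 0, 0], [0, 0, -40, 0, 0], [0, 0, -40, 0, 0], [0, 0, 0, 0, 0], [0, 0, 0, 0, 0], [0, 0, 0, 0, 0]]]'; python3 - <<'E'
from h import *
c=cam("wrist")
H=hsv(c);h,s,v=H[...,0],H[...,1],H[...,2]
t=(s<70)&(v<130); t[:, :100]=0
for z in (.008,): print([q for q in rects(c,cv2.morphologyEx(t.astype(np.uint8),cv2.MORPH_OPEN,np.ones((5,5))),z,1500)])
print(to_tool([.4105,.338,.0377]))
c=cam("top");H=hsv(c);h,s,v=H[...,0],H[...,1],H[...,2]; print([q for q in rects(c,(h>60)&(h<95)&(s>60),.0144,10)])
E
```

```text
time: 31.12
ee_pos: [0.4227, 0.0881, 0.1149]
eef_rot: [1.0, 0.013, 0.002, -0.0]
ft_force: [0.8, -0.4, -1.1]
gripper_width: 0.015
grasp_force: 60.5
time: 31.87
ee_pos: [0.4152, 0.3263, 0.114]
eef_rot: [1.0, 0.014, -0.0, 0.0]
ft_force: [0.8, -0.8, -1.8]
gripper_width: 0.0155
grasp_force: 60.6
[(342.9, 280.6, 447.8, 296.7, -88.4)]
[-0.00440238 -0.01259543  0.07631359]
[(658.2, 158.4, 35.9, 10.1, 0.0)]
```

Scaled: 0.03 m is 30, -0.0126 m is -12.6.

```bash
python3 nudge.py '[[[0, -4.5, -12.6, 0, 0], [0, 0, 0, 30, 0], [0, 0, 0, 30, 0], [0, 0, 0, 10, 0], [0, 0, 0, 4, 0], [0, 0, 0, 0, 0], [0, 0, 0, 0, 0]]]'; python3 nudge.py '[[[0, 0, 0, 1, 0], [0, 0, 0, 1, 0], [0, 0, 0, 0, 0], [0, 0, 0, 0, 0]]]'
```

```text
time: 32.55
ee_pos: [0.4113, 0.3389, 0.041]
eef_rot: [1.0, 0.013, 0.0, -0.0]
ft_force: [-0.1, -0.9, -1.5]
gripper_width: 0.0153
grasp_force: 60.6
time: 32.88
ee_pos: [0.411, 0.3389, 0.0388]
eef_rot: [1.0, 0.013, 0.0, -0.0]
ft_force: [-0.1, -0.9, -1.2]
gripper_width: 0.0153
grasp_force: 60.6
```

```bash
python3 nudge.py '[[[0, 0, 0, 0.8, 0], [0, 0, 0, 0.5, 0], [0, 0, 0, 0, 0], [0.03, 0, 0, 0, 0], [0.06, 0, 0, 0, 0], [0.06, 0, 0, 0, 0], [0.06, 0, 0, 0, 0]]]'; python3 nudge.py '[[[0.06, 0, 0, -30, 0], [0.06, 0, 0, -40, 0], [0.06, 0, 0, -40, 0], [0.06, 0, 0, -40, 0], [0.06, 0, 0, -40, 0], [0.06, 20, 30, 0, 0], [0.06, 20, 30, 0, 0], [0.06, 0, 0, 0, 0], [0.06, 0, 0, 0, 0]]]'; python3 - <<'E'
from h import *
c=cam("wrist"); cv2.imwrite("pics/w13.png",c["img"][:,:,::-1])
D=dict(x0=.548,y0=.036,yaw=.028)
p=lambda x,y:[D["x0"]+x-D["yaw"]*y,D["y0"]+y+D["yaw"]*x]
print("grip open at",p(.077,.0475), to_tool(p(.077,.0475)+[.065]))
E
```

```text
time: 33.47
ee_pos: [0.4107, 0.3387, 0.0369]
eef_rot: [1.0, 0.013, -0.0, 0.0]
ft_force: [0.4, 0.1, -0.7]
gripper_width: 0.0597
grasp_force: 0.0
time: 34.22
ee_pos: [0.4529, 0.2785, 0.2271]
eef_rot: [1.0, 0.012, 0.0, -0.0]
ft_force: [-0.4, -0.5, 0.3]
gripper_width: 0.0597
grasp_force: 0.0
grip open at [0.62367, 0.085656] [0.16649504 0.19784156 0.16172213]
```

View pics/w13.png

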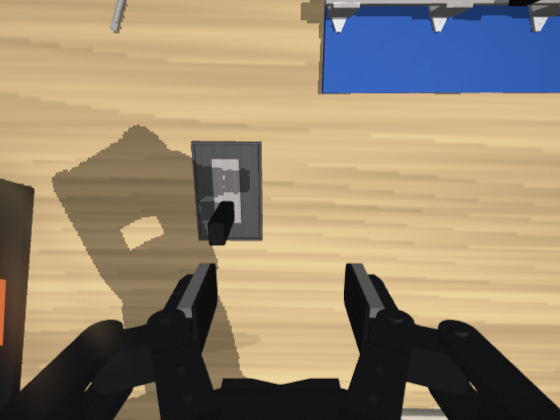

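The lifter stands in the tray (blade at about (226,190), handle upright). Now the gate.

```bash
python3 nudge.py '[[[0.06, 25, 34, 0, 0], [0.06, 25, 34, 0, 0], [0.06, 25, 34, 0, 0], [0.06, 25, 34, 0, 0], [0.06, 34, 34, 0, 0], [0.06, 34, 28, 0, 0], [0.06, 0, 0, 30, 0], [0.06, 0, 0, 0, 0], [0.06, 0, 0, 0, 0]]]'; python3 - <<'E'
from h import *
print(to_tool([.625,.0856,.0645]))
c=cam("wrist"); flipped(); cv2.imwrite("pics/w14.png",c["img"][:,:,::-1])
H=hsv(c); d=(H[...,2]<40).astype(np.uint8); d[240:]=0
for k in cv2.findContours(d[140:240],0,2)[0]:
    if cv2.contourArea(k)>80: print(cv2.boundingRect(k))
E
```

```text
time: 35.02
ee_pos: [0.6161, 0.0944, 0.1948]
eef_rot: [1.0, 0.013, -0.003, 0.0]
ft_force: [-0.3, 0.9, 0.5]
gripper_width: 0.0599
grasp_force: 0.0
[0.0093554  0.00898031 0.13029621]
(283, 38, 19, 32)
```

View pics/w14.png

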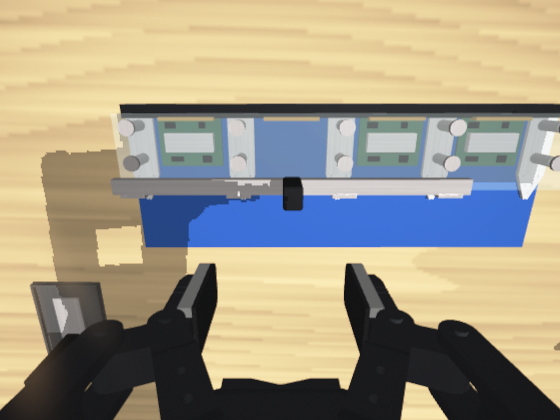

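All three boards lie can side up against the stop, at (188,143), (390,142) and (490,143). The gate grip is at (292,194). I'll grasp it and shut the gate.

Scaled: 0.009 m is 9, 0.04 m is 40.

```bash
python3 nudge.py '[[[0.06, 9, 9, 20, 0], [0.06, 0, 0, 40, 0], [0.06, 0, 0, 40, 0], [0.06, 0, 0, 20, 0], [0.06, 0, 0, 10, 0], [0, 0, 0, 0, 0], [0, 0, 0, 0, 0], [0, 0, 0, 0, 0], [0, 0, 0, 0, 0], [0, 0, 0, 0, 0]]]'; python3 nudge.py '[[[0, 0, 8, 0, 0], [0, 0, 12, 0, 0], [0, 0, 12, 0, 0], [0, 0, 12, 0, 0], [0, 0, 3, 0, 0], [0, 0, 0, 0, 0], [0, 0, 0, 0, 0]]]'
```

```text
time: 35.95
ee_pos: [0.6286, 0.085, 0.0696]
eef_rot: [1.0, 0.014, 0.002, 0.0]
ft_force: [-1.1, -2.4, 6.7]
gripper_width: 0.0144
grasp_force: 59.1
time: 36.53
ee_pos: [0.6298, 0.0377, 0.0695]
eef_rot: [1.0, 0.013, 0.002, 0.0]
ft_force: [-1.2, -2.3, 6.4]
gripper_width: 0.0145
grasp_force: 59.4
```

Scaled: 0.001 m is 1.

```bash
python3 nudge.py '[[[0, 0, 1, 0, 0], [0, 0, 1, 0, 0], [0, 0, 0, 0, 0], [0, 0, 0, 0, 0]]]'; python3 nudge.py '[[[0, 0, 1, 0, 0], [0, 0, 1, 0, 0], [0, 0, 0, 0, 0], [0, 0, 0, 0, 0]]]'
```

```text
time: 36.87
ee_pos: [0.6299, 0.0375, 0.0696]
eef_rot: [1.0, 0.013, 0.002, -0.001]
ft_force: [-1.3, 5.4, 7.6]
gripper_width: 0.0143
grasp_force: 59.4
time: 37.2
ee_pos: [0.6299, 0.0373, 0.0696]
eef_rot: [1.0, 0.013, 0.002, -0.002]
ft_force: [-1.2, 14.3, 5.7]
gripper_width: 0.0147
grasp_force: 59.5
```

It's against the shut stop (14 N). I'll release, withdraw and check.

```bash
python3 nudge.py '[[[0, 0, -2, 0, 0], [0.06, 0, 0, 0, 0], [0.06, 0, 0, 0, 0], [0.06, 0, 0, 0, 0], [0.06, 0, 0, -40, 0], [0.06, 0, 0, -40, 0], [0.06, -30, 0, -40, 0], [0.06, -40, 0, -30, 0], [0.06, 0, 0, 0, 0], [0.06, 0, 0, 0, 0]]]'; python3 - <<'E'
from h import *
c=cam("wrist"); H=hsv(c); d=(H[...,2]<40).astype(np.uint8); d[200:]=0;d[:90]=0
for k in cv2.findContours(d,0,2)[0]:
    if cv2.contourArea(k)>80: x,y,w,h=cv2.boundingRect(k);print(x,y,w,h)
print("shut pred (grip front-top edge mid)",proj(c,[(.548+.067,.036+.0019,.088)]),"open",proj(c,[(.6137,.0854,.088)]))
g=(H[...,0]>60)&(H[...,0]<95)&(H[...,1]>60); print(rects(c,cv2.morphologyEx(g.astype(np.uint8),cv2.MORPH_CLOSE,np.ones((9,9))),.0144,100))
E
```

```text
time: 38.03
ee_pos: [0.5698, 0.0344, 0.2072]
eef_rot: [1.0, 0.013, 0.002, -0.0]
ft_force: [0.7, -0.0, -0.3]
gripper_width: 0.0602
grasp_force: 0.0
269 122 19 27
shut pred (grip front-top edge mid) [[277.65252786 148.42127369]] open [[217.06408855 148.46303125]]
[]
```

```bash
python3 -c "
from station import r
print(r.finish_job())"
```

```text
the job is handed in; nothing more can be done
None
```

The job is handed in: all three boards present are component side up and fully home in lanes 0, 2 and 3, the lifter is back in its tray, and the gate is shut; the finish call returned no verdict.

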